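Load a button cell into the cell tester and start the test

TASK

Load the cell tester: push the larger of the two button cells lying on its deck across to the round well with your fingertips, until it drops over the rim and sits flat on the bottom, then press the round start key and let it spring back. Only push the cell, never pick it up, do not press the key while the well is empty, and leave the smaller button cell and the other things on the bench where they are.

Things in the scene. Friction and masses are not known exactly. Their poses are not given: they have to be found in the camera images.
- tester: fixed bench cell tester: case 170 mm deep (its x) by 280 mm wide (its y), flat bare white deck 45 mm above the bench. Origin at the centre of its underside; x points from front edge to rear, z up. Well at x = +22, y = 0 mm; start key at x = -60, y = 0. A flat dark display, under 2 mm high, lies left (+y) of the key, small lamps to its right
- well (a point): centre of the FLOOR of the round well in the deck: 36 mm wide, 7 mm deep, black floor 38 mm above the bench, 1 mm bevel around the mouth at deck height. Axes as the tester's
- cell: the larger button cell, to be loaded: loose steel disc 33 mm in diameter, 10 mm thick, about 22 g, silver top inside a thin black ring. It lies flat on the deck, left or right of the well, centre 65 to 100 mm from the well's; the smaller cell lies on the other side. Origin at the centre of its underside, z up. Seated, its top stands 3 mm above the deck
- start (a joint): travel of the start key in m: 0 released, 0.004 fully down; straight down against a spring, 1.5 N to begin to move it, 5 N fully down; it springs back when let go. The tester takes it as pressed at 0.0025
- key_top (a point): centre of the top face of the start key, a grey round key 22 mm in diameter, which stands 6 mm above the deck when released, in a flat ring 29 mm wide and 1 mm high; it moves with the key
- small_cell: the smaller button cell, to be left alone: a loose steel disc 24.5 mm in diameter and 7.7 mm thick, about 10 g, flat on the deck on the other side of the well from the larger one. Origin at the centre of its underside
- round_cell: bystander: a loose grey cylindrical cell 18 mm in diameter and 65 mm tall, standing upright on the bench behind (rear, +x side of) the tester. Origin at the centre of its underside
- meter: bystander: a loose blue and black multimeter 185 x 88 x 44 mm lying face up on the bench to the left (+y) of the tester, long side front to rear. Origin at the centre of its underside
- driver: bystander: a loose screwdriver, under 40 mm high, lying on the bench to the right (-y) of the tester, handle to the front. Origin under its middle

How it is judged (in metres and radians):
On the way, in this order (a step that is already met when the one before it is completed fails the run):
1. the larger cell has dropped into the well and lies flat on its floor (horizontal distance between cell and well below 0.003 m and z of cell in the frame of well below 0.0015 m and angle between cell's own z axis and vertical below 0.06 rad), for 0.2 s.
2. the start key is pressed (value of joint start above 0.0025 m).
At the end, for the whole second after the job is handed in: Larger cell at rest in the well: within 3 mm of its axis and 1.5 mm of its floor, tilt under 0.06 rad. Start key pressed (2.5 mm or more) after that, now up (under 1 mm). Smaller cell within 10 mm, upright cell (standing), multimeter and screwdriver within 20 mm of where they began (all of step 1 and linear speed of cell below 0.02 m/s and value of joint start below 0.001 m and distance of small_cell from where it was at the start of the episode below 0.01 m and distance of each of round_cell, meter, driver from where it was at the start of the episode below 0.02 m and angle between round_cell's own z axis and vertical below 0.2 rad); the robot touches nothing.
It fails at once if the larger cell is lifted: its underside more than 6 mm above the deck (z of cell in the frame of well above 0.013 m).
It fails at once if the start key is pressed while the larger cell is not in the well (value of joint start above 0.0025 m and (horizontal distance between cell and well above 0.003 m or z of cell in the frame of well above 0.0015 m)).
It fails at once if the smaller button cell is moved by more than 10 mm (distance of small_cell from where it was at the start of the episode above 0.01 m).
It fails at once if the upright cell, the multimeter or the screwdriver is moved by more than 20 mm or knocked over (distance of any of round_cell, meter, driver from where it was at the start of the episode above 0.02 m or angle between round_cell's own z axis and vertical above 0.2 rad).
It also fails if it takes over 48 s, if anything falls off the work surface, if the arm or the gripper's body presses on something with over 40 N, if the wrist force passes 120 N, or if a joint passes its speed limit or range.

ROBOT

A 7-joint arm with a two-finger parallel gripper is mounted at the origin on the work surface. World frame = base frame: x ahead of the robot, y to its left, z up, the work surface at z = 0. Lengths are in mm, angles in rad, forces in N, time in s.
With the tool pointing down it reaches from about 425 to 925 mm from the base axis. Payload 6.8 kg.
Tool frame: the origin (TCP) lies at the very end of the fingers, on their centre line; the grasp point (between the pads) lies 19 mm behind it (bot.tcp_to_grasp is the distance from the TCP to the grasp point, in mm); z points along the fingers, y is the line along which they close (so a half turn about z gives the same grasp; the last joint's range is limited). The gripper opens to 85 mm and grips with 20 to 120 N. Pads are 22 mm wide; open, the fingers measure 114 mm over their backs; the gripper's body (76 mm by 85 mm) begins 54 mm behind the grasp point. The pads swing forward as they close: fully open they stand 13 mm farther back than shut.
Start: joints at [1.043, 0.477, 0.022, 1.555, -0.011, 1.109, -0.083], TCP at [275.126, -616.403, 231.308] pointing down, gripper open.
Joint ranges: [-2.96, 2.96], [-0.34, 2.1], [-1.41, 1.46], [0.24, 2.44], [-1.37, 4.51], [0.17, 1.92], [-2.96, 2.96]. Speed limits (rad/s): [2.39, 2.39, 3.14, 3.14, 3.14, 3.14, 3.14].

INTERFACE

Orientations are given as a unit quaternion [x, y, z, w].
In Python, from bench import sensors, cams, close_job, spotter, bot gives the robot as it stands.
- The arm moves only by the tool send_rows, never from a script. Its arguments are lists of equal length, an entry for each row: "delta_pos": the shift along the tool's x, y, z scaled (see below), a list of three; "turn": the turn, a rotation vector about the tool's x, y, z scaled (see below), a list of three; "grip": the opening, from 0 (shut) to 1 (fully open). A call has 1 to 20 rows; each row is the pose to reach, as a shift and turn from the pose commanded when the call began, along the tool's axes at that moment; what a row does not reach only later rows make up. The controller multiplies each number of a shift by 0.3 m and each number of a turn by 90 degrees. A row lasts 1/8 s, in which the tool goes at most 62.5 mm and 10.7 degrees, less where a joint would pass 70% of its speed; a pose out of reach is approached as far as the arm can. A call with a number of a shift or a turn outside -1 to 1 is refused whole. A call with a gripper value outside its range is refused whole. The fingers move at their own pace and stop on an object; the grip force is fixed at half the most. Time passes only in rows, so rows that repeat a pose let the fingers close. It gives the time, the measured TCP pose, the force, the opening and the grip force at its end, in the units of the state.
- sensors.get_state(): the state, without advancing time (a new reading comes with each control period).
- cams.read_camera(name): name is "side" or "top" or "wrist"; returns the picture (420x560x3 uint8, red, green, blue); there is no depth.
- cams.camera_info(name): a dict with "intrinsics" (3x3 intrinsics, pixels), "k1" (the pictures are not rectified: a ray, as slopes to the right and down, at radius r is drawn at 1 + k1 r^2 times it, then the intrinsics apply), "extrinsics" (4x4, takes a point from world to camera coordinates). Camera axes: x right, y up, looking along -z (the intrinsics and any distortion apply to the point x, -y, -z); pixel columns grow to the right and rows downward; lengths in mm; the calibration is good to about 2 mm. A picture is of the moment at which its call begins: read the wrist's pose just before it. camera_info takes no time and is no camera call; for the wrist camera it gives the pose at the moment of the call.
- close_job(): hands the job in; it is judged then, once.
Trained networks look in the newest picture that a camera, given by its name, has taken for a name from the list of things; names that differ only in an ending like _2 or _b are one class to them, and where a whole thing is asked for, a point or a joint stands for the part that bears it (a point fixed in the world has none). Each returns a list of dicts, best first, with "score" (0 to 1); they miss things now and then, are a little off and sometimes report something else, mostly with a low value. They report only what shows in the picture. A call takes as long as a camera call.
- spotter.search_frame(camera, thing): "extent" ([left, top, right, bottom] in pixels, round what is visible of it).
The state is a dict: "time_s": time; "q": joint angles; "joint_vel": joint speeds; "tau": joint torques, N m; "tool_pos": TCP position; "tool_rot": TCP orientation; "wrist_force": force on the tool from outside, world axes, zero at the start; "torque": the same for the moment, N m; "finger_gap": opening from 0.0 (shut) to 1.0 (fully open); "gripper_force": force on a finger pad.
Only numpy, scipy, OpenCV 4.12 (cv2) and the standard library are available. Lean on these libraries where they do the work, as an engineer would, in place of code of your own. Each camera call takes 0.05 s, during which the arm holds its last target. There are 200 camera calls.

## Working session

There is one attempt and no reset: what is moved stays moved. The work goes in short steps, Python scripts to look and compute and a tool call to move; the robot and the scene stay as the last step left them, time stands still between calls to the robot, and variables do not carry over. Pictures are saved under pics/ and viewed, at most 10 in all, crops included, and the job is handed in when it is done.

Besides the shell and the picture viewer there is one more tool, called after "Call:" as name(argument=value, ...) on one line, values as JSON. send_rows: Moves the arm, as the interface text tells. Shifts and turns lie within -1 to 1; 1 stands for 0.3 m of shift or 90 degrees of turn. Its arguments: {"type":"object","properties":{"delta_pos":{"type":"array","items":{"type":"array","items":{"type":"number","minimum":-1,"maximum":1}}},"turn":{"type":"array","items":{"type":"array","items":{"type":"number","minimum":-1,"maximum":1}}},"grip":{"type":"array","items":{"type":"number"}}},"required":["delta_pos","turn","grip"]}

```bash
mkdir -p pics; cat > h.py <<'E'
import numpy as np, cv2
from bench import sensors, cams, close_job, spotter, bot
from scipy.spatial.transform import Rotation as R
def cal(n):
    i=cams.camera_info(n); return np.array(i["intrinsics"]),i["k1"],np.array(i["extrinsics"])
def px2w(c,uv,z):
    K,k1,E=c; out=[]
    for u,v in np.atleast_2d(uv):
        d=np.array([(u-K[0,2])/K[0,0],(v-K[1,2])/K[1,1]]); s=d.copy()
        for _ in range(30): s=d/(1+k1*(s@s))
        r=E[:3,:3].T@np.array([s[0],-s[1],-1]); o=-E[:3,:3].T@E[:3,3]
        out.append(o+r*(z-o[2])/r[2])
    return np.array(out)
def w2px(c,P):
    K,k1,E=c; P=np.atleast_2d(P); p=P@E[:3,:3].T+E[:3,3]
    s=np.c_[p[:,0],-p[:,1]]/(-p[:,2:3]); s=s*(1+k1*(s**2).sum(1,keepdims=True))
    return s*[K[0,0],K[1,1]]+[K[0,2],K[1,2]]
def snap(n,f):
    c=cal(n); im=cams.read_camera(n); cv2.imwrite(f,im[:,:,::-1]); return c,im
E
python3 - <<'E'
from h import *
for n in ["top","side"]:
    c,im=snap(n,f"pics/{n}0.png"); print(n,c[0][0,0],c[1],(-c[2][:3,:3].T@c[2][:3,3]).round())
    for t in ["tester","cell","small_cell","key_top","round_cell","meter","driver"]:
        print(t,[(np.round(d["extent"]).tolist(),round(d["score"],2)) for d in spotter.search_frame(n,t)[:3]])
a=cv2.imread("pics/top0.png")
s=sensors.get_state();print(s)
E
```

```text
top 394.47797440193324 0.0008108428607326155 [432.  29. 769.]
tester [([259.0, 182.0, 431.0, 318.0], 0.94)]
cell [([377.0, 207.0, 399.0, 226.0], 0.78), ([355.0, 275.0, 364.0, 283.0], 0.61)]
small_cell [([298.0, 242.0, 315.0, 255.0], 0.45)]
key_top [([352.0, 276.0, 366.0, 281.0], 0.68)]
round_cell [([295.0, 179.0, 306.0, 194.0], 0.43)]
meter [([165.0, 231.0, 243.0, 337.0], 0.85)]
driver [([415.0, 170.0, 476.0, 256.0], 0.77)]
side 381.1104098259472 -0.07178402068428184 [320. 631. 441.]
tester [([292.0, 166.0, 382.0, 244.0], 0.85), ([261.0, 257.0, 382.0, 302.0], 0.24)]
cell [([318.0, 165.0, 334.0, 177.0], 0.46)]
small_cell []
key_top [([319.0, 168.0, 333.0, 176.0], 0.61)]
round_cell [([271.0, 187.0, 279.0, 216.0], 0.81), ([293.0, 160.0, 383.0, 246.0], 0.16)]
meter [([263.0, 258.0, 382.0, 304.0], 0.81)]
driver [([298.0, 162.0, 371.0, 167.0], 0.76)]
{'time_s': 0.8, 'q': array([ 1.04292161,  0.47700244,  0.02242384,  1.55541301, -0.01149363,
        1.10924797, -0.08311742]), 'joint_vel': array([-8.00764231e-04, -2.64794251e-04, -1.13405229e-04, -3.13998446e-04,
       -8.93626224e-05, -2.02617975e-03,  7.47443493e-04]), 'tau': array([ 6.29827446e-05, -5.96273017e+01,  1.60601679e+00, -2.81542379e+01,
        1.23454983e-02,  1.22030284e-03,  4.41911041e-08]), 'tool_pos': array([ 275.10208997, -616.42562332,  231.30123163]), 'tool_rot': array([9.78060327e-01, 2.08321854e-01, 6.82308028e-06, 2.82999445e-05]), 'wrist_force': array([-0.78732109, -0.675417  ,  0.023915  ]), 'torque': array([-0.04369453, -0.0147913 , -0.0077576 ]), 'gripper_force': 0.0, 'finger_gap': 0.9979540159055563}
```

View pics/top0.png

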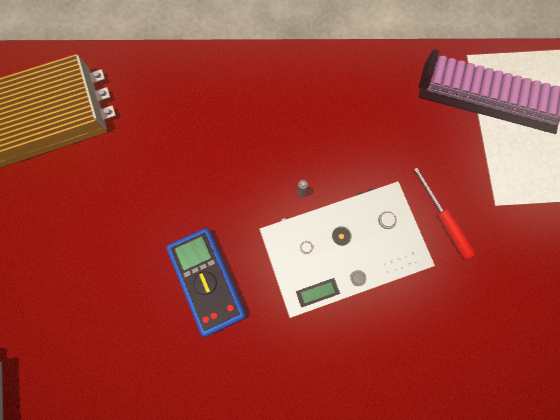

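The top view shows the tester deck, with the well at (341,236), the larger cell at right (388,219), the smaller cell at left (306,247) and the key at (358,278). The detections match the picture.

```bash
python3 - <<'E'
from h import *
c=cal("top"); im=cv2.imread("pics/top0.png"); hsv=cv2.cvtColor(im,cv2.COLOR_BGR2HSV)
m=((hsv[:,:,1]<60)&(hsv[:,:,2]>120)).astype(np.uint8); m[:170]=0;m[330:]=0;m[:,:250]=0;m[:,440:]=0
cs=max(cv2.findContours(m,0,2)[0],key=cv2.contourArea); h=cv2.convexHull(cs)
ap=cv2.approxPolyDP(h,6,True)[:,0]; W=px2w(c,ap,45)[:,:2]; print(ap.tolist(),W.round(1).tolist())
def P(uv,z): return px2w(c,[uv],z)[0].round(1)
print("well",P((341.5,236),45),"cell",P((388,219),55),"key",P((358.5,278),51),"small",P((306.5,248),52.7))
w=P((341.5,236),45)[:2];k=P((358.5,278),51)[:2];d=w-k;print(np.hypot(*d),np.degrees(np.arctan2(d[1],d[0])))
for i in range(len(W)):
    e=W[i]-W[i-1];print(np.hypot(*e).round(1),np.degrees(np.arctan2(e[1],e[0])).round(1))
print("rc",P((303,193),0),"driver",px2w(c,[(418,170),(460,250)],10).round())
n=cal("wrist");T=n[2];print("wristcam pos",-T[:3,:3].T@T[:3,3],"fwd",-T[2,:3],n[0][0])
s=sensors.get_state();r=R.from_quat(s["tool_rot"]).as_matrix();print(r.round(3), "cam in tool",r.T@(-T[:3,:3].T@T[:3,3]-s["tool_pos"]),(-r.T@T[2,:3]).round(2))
E
```

```text
[[398, 182], [434, 265], [290, 316], [260, 229]] [[652.6, -196.9], [494.8, -251.6], [405.2, 11.4], [561.8, 66.1]]
well [548.4 -85.1  45. ] cell [ 578.4 -170.5   55. ] key [ 471.2 -111.9   51. ] small [525.2 -19.4  52.7]
81.71952031185694 19.14445781119667
278.3 -70.9
167.0 -160.9
277.8 108.8
165.9 19.3
rc [643.5 -17.7   0. ] driver [[ 688. -250.   10.]
 [ 527. -318.   10.]]
wristcam pos [ 346.3826994  -585.10819839  373.09441927] fwd [-0.27829353 -0.12400474 -0.95245763] [336.33110624   0.         277.18416747]
[[ 0.913  0.408  0.   ]
 [ 0.408 -0.913 -0.   ]
 [ 0.     0.    -1.   ]] cam in tool [  77.85589362    0.456094   -141.79304021] [-0.3  -0.    0.95]
```

Call:
send_rows(delta_pos=[[0.758,-0.402,0.1],[0.758,-0.402,0.1],[0.758,-0.402,0.1],[0.758,-0.402,0.1],[0.758,-0.402,0.1],[0.758,-0.402,0.1],[0.758,-0.402,0.1],[0.758,-0.402,0.1],[0.758,-0.402,0.1],[0.758,-0.402,0.1]], turn=[[0,0,-0.948],[0,0,-0.948],[0,0,-0.948],[0,0,-0.948],[0,0,-0.948],[0,0,-0.948],[0,0,-0.948],[0,0,-0.948],[0,0,-0.948],[0,0,-0.948]], grip=[0.24,0.24,0.24,0.24,0.24,0.24,0.24,0.24,0.24,0.24])

```text
time_s: 2.05
tool_pos: [433.5, -413.7, 201.3]
tool_rot: [0.58, 0.815, -0.0, 0.0]
wrist_force: [-0.3, -0.4, 0.8]
finger_gap: 0.241
gripper_force: 0.0
```

Call:
send_rows(delta_pos=[[0.482,0.723,0.233],[0.482,0.723,0.233],[0.482,0.723,0.233],[0.482,0.723,0.233],[0.482,0.723,0.233],[0.482,0.723,0.233],[0.482,0.723,0.233],[0.482,0.723,0.233]], turn=[[0,0,0],[0,0,0],[0,0,0],[0,0,0],[0,0,0],[0,0,0],[0,0,0],[0,0,0]], grip=[0.24,0.24,0.24,0.24,0.24,0.24,0.24,0.24])

```text
time_s: 3.05
tool_pos: [589.4, -207.8, 131.8]
tool_rot: [0.58, 0.815, -0.001, 0.0]
wrist_force: [0.0, -0.2, -0.8]
finger_gap: 0.24
gripper_force: 0.0
```

```bash
python3 - <<'E'
from h import *
s=sensors.get_state();print(s["tool_pos"],s["tool_rot"])
c,im=snap("wrist","pics/w1.png"); np.save("c1.npy",np.array([c[0],c[2][:3,:3]]) )
for t in ["cell","small_cell","key_top"]: print(t,[(np.round(d["extent"]).tolist(),round(d["score"],2)) for d in spotter.search_frame("wrist",t)[:3]])
print(w2px(c,[[548.4,-85.1,45],[578.4,-170.5,55],[471.2,-111.9,51],[525.2,-19.4,52.7],s["tool_pos"]]).round())
E
```

```text
[ 589.39529407 -207.83482688  131.84696055] [ 5.79644165e-01  8.14869419e-01 -5.36694845e-04  4.28058301e-04]
cell [([255.0, 140.0, 307.0, 189.0], 0.69)]
small_cell []
key_top [([128.0, 2.0, 166.0, 43.0], 0.69)]
[[ 280.   19.]
 [ 280.  168.]
 [ 145.   19.]
 [ 279. -116.]
 [ 278.  278.]]
```

View pics/w1.png

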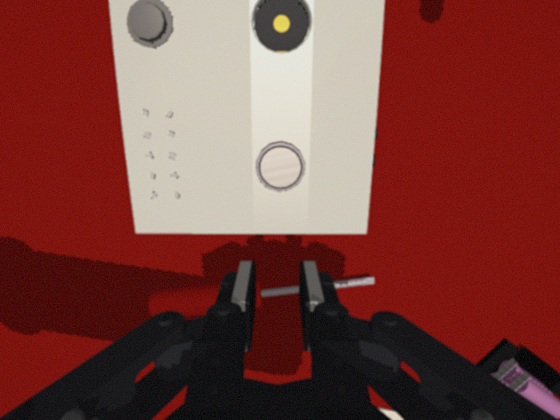

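The wrist view shows the larger cell at (280,166), the well at (281,22), the key at (150,22) and the fingertips at (248,265) and (305,265). It agrees with the top camera. Next I'll refine the positions and lower the tool behind the cell.

```bash
python3 - <<'E'
from h import *
c=cal("wrist");s=sensors.get_state()
im=cv2.imread("pics/w1.png");g=cv2.cvtColor(im,cv2.COLOR_BGR2GRAY)
def circ(x0,y0,x1,y1,r0,r1,z):
    sub=cv2.resize(g[y0:y1,x0:x1],None,fx=4,fy=4,interpolation=cv2.INTER_CUBIC)
    h=cv2.HoughCircles(sub,cv2.HOUGH_GRADIENT,1,50,param1=120,param2=15,minRadius=r0*4,maxRadius=r1*4)
    if h is None: print("none");return
    u=h[0,0]/4; p=(u[0]+x0,u[1]+y0);print(p,u[2],px2w(c,[p],z)[0].round(1))
circ(240,130,320,200,21,27,55)
circ(235,0,325,60,26,33,45)
circ(115,0,180,55,15,20,51)
print("yellow",px2w(c,[(282,23)],38)[0])
m=(g<70).astype(np.uint8)[0:60,235:325]; ys,xs=np.nonzero(m); print("dark bbox",xs.min()+235,xs.max()+235,ys.max(), px2w(c,[((xs.min()+xs.max()+1)/2+235,22)],45)[0])
h=circ
E
```

```text
(np.float32(280.375), np.float32(167.375)) 22.1 [ 578.8 -168.7   55. ]
(np.float32(281.375), np.float32(25.875)) 26.475 [550.8 -86.8  45. ]
none
yellow [550.20971733 -83.68888974  38.        ]
dark bbox 256 308 49 [550.72373701 -84.51577799  45.        ]
```

Call:
send_rows(delta_pos=[[0,0.008,0.1],[0,0.008,0.2],[0,0.008,0.26],[0,0.008,0.272],[0,0.008,0.276],[0,0.008,0.276],[0,0.008,0.276]], turn=[[0,0,0],[0,0,0],[0,0,0],[0,0,0],[0,0,0],[0,0,0],[0,0,0]], grip=[0.24,0.24,0.24,0.24,0.24,0.24,0.24])

```text
time_s: 4.12
tool_pos: [593.1, -204.6, 49.5]
tool_rot: [0.578, 0.816, 0.0, 0.001]
wrist_force: [0.0, -0.2, 0.1]
finger_gap: 0.236
gripper_force: 0.0
```

Call:
send_rows(delta_pos=[[0,0,0.004],[0,0,0.007],[0,0,0.007]], turn=[[0,0,0],[0,0,0],[0,0,0]], grip=[0.24,0.24,0.24])

```text
time_s: 4.5
tool_pos: [592.5, -204.4, 46.4]
tool_rot: [0.578, 0.816, -0.0, -0.0]
wrist_force: [0.6, -0.6, 0.2]
finger_gap: 0.243
gripper_force: 0.0
```

```bash
python3 - <<'E'
from h import *
c,im=snap("wrist","pics/w2.png"); 
c2,im2=snap("side","pics/s2.png")
im=im[:,:,::-1]; a=im[60:400,80:480]; p=w2px(c2,[[589,-205,50]])[0].astype(int); print(p)
b=cv2.resize(im2[p[1]-40:p[1]+45,p[0]-50:p[0]+50,::-1],(400,340)); cv2.imwrite("pics/m2.png",np.hstack([a,b]))
E
```

```text
[326 163]
```

View pics/m2.png

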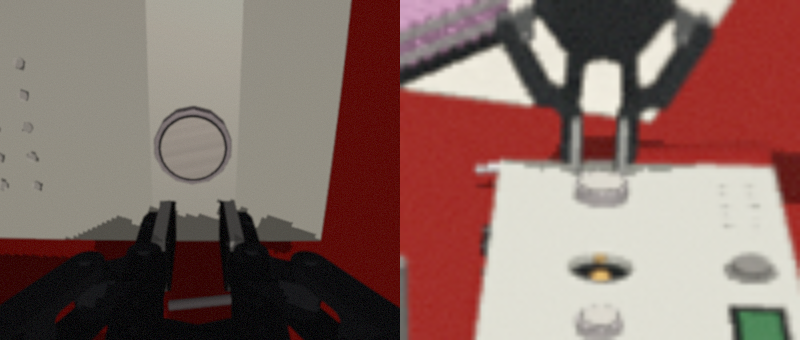

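Call:
send_rows(delta_pos=[[0,-0.005,0.004],[0,-0.005,0.007],[0,-0.005,0.007]], turn=[[0,0,0],[0,0,0],[0,0,0]], grip=[0.24,0.24,0.24])

```text
time_s: 4.97
tool_pos: [591.2, -204.9, 45.3]
tool_rot: [0.578, 0.816, -0.0, 0.0]
wrist_force: [-1.9, 1.1, 7.1]
finger_gap: 0.238
gripper_force: 3.7
```

Call:
send_rows(delta_pos=[[0,0,-0.015],[0,0,-0.015],[0.015,0,-0.015],[0.03,0,-0.015],[0.045,0,-0.015],[0.06,0,-0.015],[0.075,0,-0.015],[0.09,0,-0.015],[0.105,0,-0.015],[0.12,0,-0.015],[0.135,0,-0.015],[0.15,0,-0.015],[0.165,0,-0.015],[0.18,0,-0.015],[0.195,0,-0.015],[0.21,0,-0.015],[0.225,0,-0.015],[0.235,0,-0.015],[0.24,0,-0.015],[0.24,0,-0.015]], turn=[[0,0,0],[0,0,0],[0,0,0],[0,0,0],[0,0,0],[0,0,0],[0,0,0],[0,0,0],[0,0,0],[0,0,0],[0,0,0],[0,0,0],[0,0,0],[0,0,0],[0,0,0],[0,0,0],[0,0,0],[0,0,0],[0,0,0],[0,0,0]], grip=[0.24,0.24,0.24,0.24,0.24,0.24,0.24,0.24,0.24,0.24,0.24,0.24,0.24,0.24,0.24,0.24,0.24,0.24,0.24,0.24])

```text
time_s: 7.48
tool_pos: [567.3, -137.0, 48.9]
tool_rot: [0.578, 0.816, -0.0, 0.0]
wrist_force: [1.0, 0.0, -0.5]
finger_gap: 0.238
gripper_force: 0.0
```

```bash
cat > look.py <<'E'
import sys
from h import *
n=sys.argv[1]; s=sensors.get_state(); print(s["tool_pos"].round(1))
c,im=snap("wrist",f"pics/w{n}.png"); c2,im2=snap("side",f"pics/s{n}.png")
p=w2px(c2,[[555,-90,50]])[0].astype(int)
b=cv2.resize(im2[p[1]-40:p[1]+45,p[0]-50:p[0]+50,::-1],(400,340),interpolation=cv2.INTER_CUBIC); cv2.imwrite(f"pics/m{n}.png",np.hstack([im[10:350,80:480,::-1],b]))
q=w2px(c,[[549.5,-84.8,45],s["tool_pos"]])-[80,10]; print("well,tcp in crop",q.round())
E
python3 look.py 3
```

```text
[ 567.3 -137.    48.9]
well,tcp in crop [[199. 150.]
 [198. 268.]]
```

View pics/m3.png

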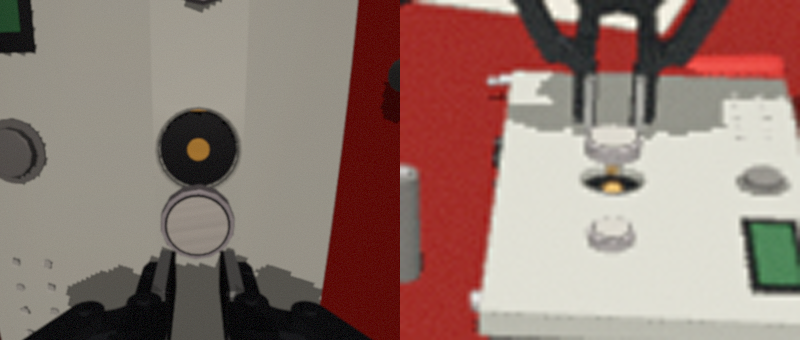

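Cell at (197,222) and well at (198,149) in the left half are lined up, and about 31 mm of pushing is left.

Call:
send_rows(delta_pos=[[0.01,0,0],[0.02,0,0],[0.03,0,0],[0.04,0,0],[0.05,0,0],[0.06,0,0],[0.068,0,0],[0.075,0,0],[0.08,0,0],[0.085,0,0],[0.09,0,0],[0.094,0,0],[0.098,0,0],[0.1,0,0],[0.1,0,0]], turn=[[0,0,0],[0,0,0],[0,0,0],[0,0,0],[0,0,0],[0,0,0],[0,0,0],[0,0,0],[0,0,0],[0,0,0],[0,0,0],[0,0,0],[0,0,0],[0,0,0],[0,0,0]], grip=[0.24,0.24,0.24,0.24,0.24,0.24,0.24,0.24,0.24,0.24,0.24,0.24,0.24,0.24,0.24])

```text
time_s: 9.45
tool_pos: [557.3, -108.7, 48.9]
tool_rot: [0.578, 0.816, -0.0, -0.0]
wrist_force: [0.4, 0.2, 0.3]
finger_gap: 0.238
gripper_force: 0.0
```

```bash
python3 look.py 4
```

```text
[ 557.3 -108.7   48.9]
well,tcp in crop [[199. 215.]
 [198. 268.]]
```

View pics/m4.png

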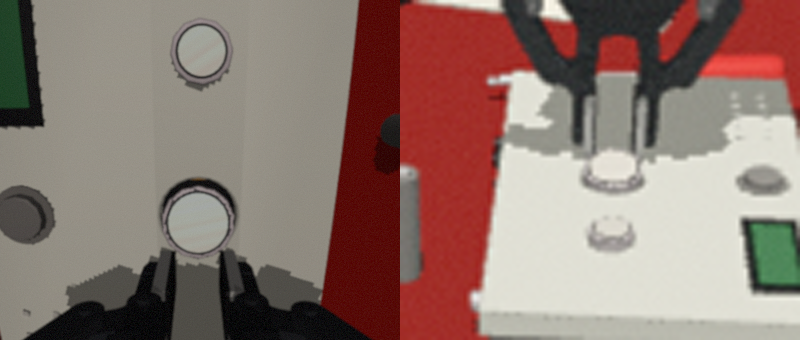

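The cell at (198,220) is tilted over the rim, with a dark gap of about 3–4 mm left at the far side, so I'll push a little more.

Call:
send_rows(delta_pos=[[0.003,0,0],[0.006,0,0],[0.009,0,0],[0.012,0,0],[0.012,0,0]], turn=[[0,0,0],[0,0,0],[0,0,0],[0,0,0],[0,0,0]], grip=[0.24,0.24,0.24,0.24,0.24])

```text
time_s: 10.18
tool_pos: [556.1, -105.2, 48.9]
tool_rot: [0.578, 0.816, 0.0, 0.0]
wrist_force: [-0.5, -0.2, -1.0]
finger_gap: 0.244
gripper_force: 0.0
```

```bash
python3 look.py 5
```

```text
[ 556.1 -105.2   48.9]
well,tcp in crop [[199. 223.]
 [198. 268.]]
```

View pics/m5.png

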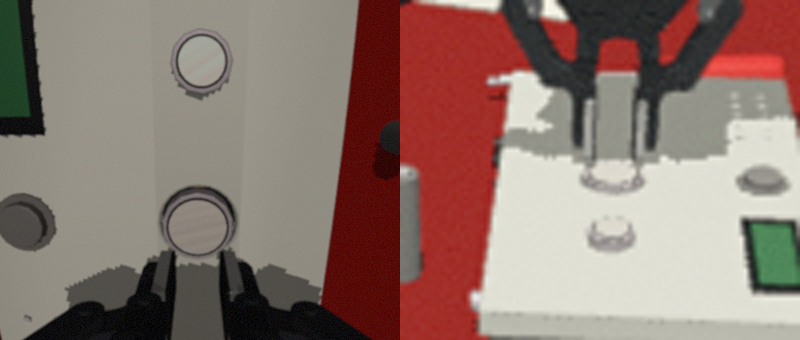

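The cell has gone down and looks level at (198,225). I'll back off and check the seating.

Call:
send_rows(delta_pos=[[-0.03,0,0],[-0.06,0,-0.02],[-0.08,0,-0.15],[-0.08,0,-0.2],[-0.08,0,-0.2],[-0.08,0,-0.2]], turn=[[0,0,0],[0,0,0],[0,0,0],[0,0,0],[0,0,0],[0,0,0]], grip=[0.24,0.24,0.24,0,0,0])

```text
time_s: 11.02
tool_pos: [563.3, -127.8, 108.0]
tool_rot: [0.578, 0.816, -0.0, -0.001]
wrist_force: [-0.2, 0.3, 0.2]
finger_gap: -0.002
gripper_force: 0.0
```

```bash
python3 - <<'E'
from h import *
s=sensors.get_state();print(s["tool_pos"],s["wrist_force"].round(1))
c,im=snap("wrist","pics/w6.png")
q=w2px(c,[[549.5,-84.8,45],[549.5,-84.8,48],[472,-111.7,51]]);print(q.round(1),[(d["extent"],d["score"]) for d in spotter.search_frame("wrist","key_top")[:1]])
x,y=q[0].astype(int); a=cv2.resize(im[y-40:y+40,x-60:x+60,::-1],None,fx=5,fy=5,interpolation=cv2.INTER_CUBIC)
cv2.imwrite("pics/m6.png",a); print("crop origin",x-60,y-40)
E
```

```text
[ 563.30996564 -127.82765975  107.98034369] [-0.2  0.3  0.2]
[[279.7 161.5]
 [279.8 162.3]
 [143.  163.2]] [([124.2, 146.2, 165.3, 184.2], 0.68)]
crop origin 219 121
```

View pics/m6.png

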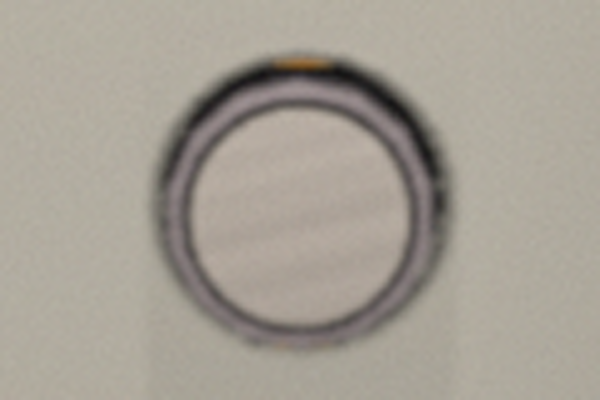

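Seen from above, the cell is nearly concentric in the well (centre (300,212) against (302,203) in the crop) and looks flat. I'll tap its top lightly to confirm the height.

Call:
send_rows(delta_pos=[[0.15,0.004,0],[0.15,0.004,0.1],[0.15,0.004,0.17],[0.15,0.004,0.19],[0.15,0.004,0.195],[0.15,0.004,0.199],[0.15,0.004,0.203],[0.15,0.004,0.203]], turn=[[0,0,0],[0,0,0],[0,0,0],[0,0,0],[0,0,0],[0,0,0],[0,0,0],[0,0,0]], grip=[0,0,0,0,0,0,0,0])

```text
time_s: 12.12
tool_pos: [550.5, -85.2, 48.3]
tool_rot: [0.578, 0.816, 0.0, 0.0]
wrist_force: [-0.2, -1.2, 0.7]
finger_gap: 0.001
gripper_force: 0.0
```

Call:
send_rows(delta_pos=[[0,0,0.003],[0,0,0.004],[0,0,0.004]], turn=[[0,0,0],[0,0,0],[0,0,0]], grip=[0,0,0])

```text
time_s: 12.5
tool_pos: [550.6, -85.2, 48.1]
tool_rot: [0.578, 0.816, -0.0, 0.0]
wrist_force: [-3.8, 0.3, 11.5]
finger_gap: -0.004
gripper_force: 5.6
```

Contact came at z = 48.1, which is 3 mm above the deck, so the cell is seated. Moving to the key.

Call:
send_rows(delta_pos=[[0,0,-0.05],[0,0,-0.07],[0.004,-0.15,-0.07],[0.004,-0.276,-0.07],[0.004,-0.276,-0.07],[0.004,-0.276,-0.07],[0.004,-0.276,-0.03],[0.004,-0.276,-0.018],[0.004,-0.276,-0.018]], turn=[[0,0,0],[0,0,0],[0,0,0],[0,0,0],[0,0,0],[0,0,0],[0,0,0],[0,0,0],[0,0,0]], grip=[0,0,0,0,0,0,0,0,0])

```text
time_s: 13.62
tool_pos: [471.8, -111.0, 51.6]
tool_rot: [0.578, 0.816, -0.0, -0.001]
wrist_force: [0.1, -0.4, 0.0]
finger_gap: 0.004
gripper_force: 0.0
```

Call:
send_rows(delta_pos=[[0,0,0.004],[0,0,0.008],[0,0,0.012],[0,0,0.016],[0,0,0.018],[0,0,0.018]], turn=[[0,0,0],[0,0,0],[0,0,0],[0,0,0],[0,0,0],[0,0,0]], grip=[0,0,0,0,0,0])

```text
time_s: 14.38
tool_pos: [472.0, -111.3, 47.1]
tool_rot: [0.578, 0.816, 0.0, 0.0]
wrist_force: [-0.9, 1.2, 5.9]
finger_gap: 0.002
gripper_force: 3.1
```

The key bottomed out at z = 47.1 with about 5.9 N. Releasing it and retreating.

Call:
send_rows(delta_pos=[[0,0,-0.01],[0,0,-0.03],[0,0,-0.1],[0,0,-0.25],[0,0,-0.35],[0,0,-0.35],[0,0,-0.35]], turn=[[0,0,0],[0,0,0],[0,0,0],[0,0,0],[0,0,0],[0,0,0],[0,0,0]], grip=[0,0,0,0,0,0,0])

```text
time_s: 15.25
tool_pos: [471.1, -111.8, 151.3]
tool_rot: [0.578, 0.816, -0.0, -0.0]
wrist_force: [0.3, -0.1, -1.1]
finger_gap: 0.001
gripper_force: 0.0
```

```bash
python3 - <<'E'
from h import *
snap("wrist","pics/w7.png"); print(sensors.get_state()["tool_pos"])
E
```

```text
[ 470.82149444 -111.6203499   150.86565268]
```

View pics/w7.png

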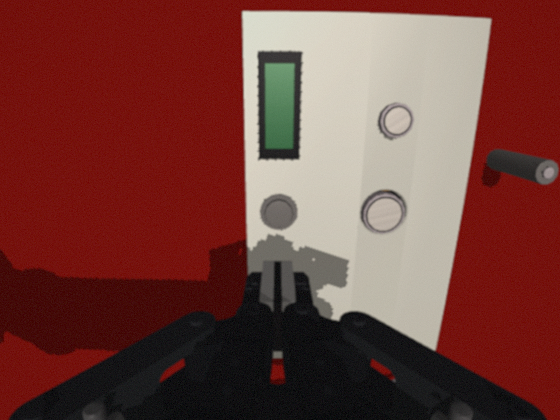

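The picture shows the larger cell seated at (384,212), the small cell at (397,120), the key free at (279,211), and the upright cell still standing at right.

```bash
python3 -c "
from bench import close_job; print(close_job())"
```

```text
the job is handed in; nothing more can be done
None
```

The larger cell is seated flat in the well, the start key was pressed fully down after that and released, the other things look undisturbed in the pictures, and the job is handed in; no verdict came back.

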